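Clear the slate, seat the seed canister's inner lid and hold the outer lid off it

ROBOT

A 6-joint arm with a two-finger parallel gripper is mounted at the origin on a cart in front of the work surface, level with it; the furniture and walls round the work are solid. World frame = base frame: x ahead of the robot, y to its left, z up, the work surface at z = 0. Lengths are in m, angles in rad, forces in N, time in s.
With the tool pointing down it reaches from about 0.35 to 0.725 m from the base axis. Payload 4.3 kg.
Tool frame: the origin (TCP) lies midway between the tips of the shut fingers; the grasp point (between the pads) lies 19 mm behind it; z points along the fingers, y is the line along which they close (so a half turn about z gives the same grasp; the last joint's range is limited). The gripper opens to 85 mm and grips with 20 to 120 N. Pads are 22 mm wide; open, the fingers measure 114 mm over their backs; the gripper's body (76 mm by 85 mm) begins 54 mm behind the grasp point. The pads swing forward as they close: fully open they stand 13 mm farther back than shut.
Start: joints at [1.038, 0.377, 0.081, 1.274, 0, 1.46], TCP at [0.236, 0.524, 0.231] pointing down, gripper open.
Joint ranges: [-2.72, 2.72], [-0.84, 1.66], [-1.02, 1.22], [-1.77, 2.12], [-1.37, 1.28], [-3.14, 3.14]. Speed limits (rad/s): [2.57, 2.57, 3.14, 3.14, 3.14, 3.14].

INTERFACE

Orientations are given as a unit quaternion [x, y, z, w].
In Python, from cell import env, eyes gives the robot as it stands. The module is installed in compiled form; this text tells all that it offers.
- The arm moves only by the tool arm_command, never from a script. Its argument "deltas" is a list that holds one entry, the list of rows, each a list of 4 numbers: the shift along the world's x, y, z in units of 40 mm (1.0 is 40 mm), then the turn about the world's z in units of 6 degrees (1.0 is 6 degrees). A call has 1 to 8 rows; each row shifts and turns the commanded pose from where the row before left it; what a row does not reach is not made up. A row lasts 1/10 s, in which the tool goes at most 50 mm and 8.59 degrees, less where a joint would pass 70% of its speed; a pose out of reach is approached as far as the arm can. A call is refused whole if a number of a shift passes 1 or a number of a turn 1, either way. A call with a gripper value outside its range is refused whole. "grip" is the gripper command: -1 is shut, 1 is fully open, values between are in proportion, set as the call begins (left out, the last holds). The fingers move at their own pace and stop on an object; the grip force is fixed at half the most. Time passes only in rows, so rows that do not move let the fingers close. It gives the time, the measured TCP pose, the force, the opening and the grip force at its end, in the units of the state.
- env.state(): the state, without advancing time (a new reading comes with each control period).
- eyes.capture(name): name is "scene" or "top"; returns a dict with "frame" (400x640x3 uint8, red, green, blue), "fx", "fy", "cx", "cy" (pixels), "rvec" (rotation vector, rad) and "tvec" (3), from world to camera coordinates, as OpenCV has them. Camera axes: x right, y down, z forward; pixel columns grow to the right and rows downward; lengths in m; the calibration is good to about 2 mm. A picture is of the moment at which its call begins. There is no depth.
- env.close_job(): hands the job in; it is judged then, once.
The state is a dict: "time_s": time; "joints": joint angles; "qvel": joint speeds; "tau": joint torques, N m; "tool_pos": TCP position; "tool_rot": TCP orientation; "force": force on the tool from outside, world axes, zero at the start; "wrist_torque": the same for the moment, N m; "width": finger opening in m; "gripper_force": force on a finger pad.
Only numpy, scipy, OpenCV 4.12 (cv2) and the standard library are available. Lean on these libraries where they do the work, as an engineer would, in place of code of your own. Each camera call takes 0.05 s, during which the arm holds its last target. There are 200 camera calls.

TASK

Close the seed canister with its inner lid. First draw out the slate that sticks up from the canister, lean it on its lower short edge against the paint tin so that I can read it, and let go; then carry the two nested lids over together by the wooden handle, lower them onto the canister until the inner lid's three brass ears are fully home in the notches of the rim, turn the outer lid anticlockwise to free it from the ears, and lift it off alone: the lids stay together until the inner lid is home, which then stays seated, and the canister, the paint tin and all else on the bench stay where they are. Finish still holding the outer lid by its handle, level, about 10 cm above where it sat, so that I can lay a packet on the inner lid.

Things in the scene. Friction and masses are not known exactly. Their poses are not given: they have to be found in the camera images.
- slate: Dark writing slate in a pale wooden frame, a flat slab 84 mm wide (its y), 8 mm thick (its x), 172 mm tall (its z), 0.11 kg. Origin: middle of its lower short edge. At the start it stands upright in the canister, its x axis along the canister's x, and sticks up 34 mm above the rim.
- slate_top (a point): Middle of the slate's upper short edge; axes as the slate's.
- paint_tin: Small paint tin to lean the slate on: upright cylinder, 77 mm in diameter, 76 mm high, 0.35 kg, loose. Origin at the centre of its underside.
- canister: Open round seed canister, green with a white panel and a bare steel neck, loose, about 1.1 kg. Origin: centre of its underside; z up. Outside diameter 114 mm (118 at two beads, 112 mm up and lower), mouth 106 mm, rim at z = 142 mm. Seed packets standing in it, ending 25 mm below the rim, leave a gap 12 mm wide at x = -1 mm, along its y axis, in which the slate stands on the floor (z = 4 mm).
- canister_rim (a point): Centre of the canister's mouth, level with the rim; axes as the canister's. Three notches are cut down into the rim, 9.5 mm deep and about 19 mm wide, centred at 0, 120 and 240 degrees from its x axis, anticlockwise from above.
- inner_lid: Inner lid, 0.14 kg: steel plug 100 mm in diameter, 22 mm deep (foot tapered to 90 mm) under a flange 114 mm in diameter, 4 mm thick, that rests on the canister's rim. Flat top at z = 26 mm; no handle. Origin: centre of its underside; z up. Home (any ear in any notch) its origin is 120 mm above the canister's; with ears beside the notches it stands 7 mm too high. About 3 mm of play in the mouth.
- inner_ear (a point): Tip of one of the inner lid's three brass ears, on the lid's own x axis, 70 mm from its centre, 19 mm above its origin (the others at 120 and 240 degrees). Ears are 12 mm wide, 8 mm high, bevelled below; they stick out 6 mm through slots in the outer lid's skirt and fit the rim's notches.
- outer_lid: Outer lid, 0.17 kg: green cap, 128 mm in diameter (131 at its top edge), skirt 4 mm thick, inside diameter 120 mm, that goes over flange and neck; wooden bar handle on top. Origin: centre of the skirt's lower edge; z up; top at z = 25 mm. It rests on the inner lid with its origin 5 mm above that lid's origin. About 3 mm of play between the lids.
- handle (a point): Centre of the outer lid's handle, 55 mm above that lid's origin, axes as the lid's. The bar lies along x, 94 mm long, 16 mm wide, 16 mm high; 22 mm of free room below it between two posts at x = +36 and -36 mm.
- slot (a point): Point on the outer lid's skirt at the locked end of one of three bayonet slots, on the lid's x axis. At the start an ear lies there, both lids' x axes agreeing within 1 degree. Lifted by the handle, the outer lid rises 5 mm, then carries the inner lid by its ears; a 2.5 mm bump in the slot keeps them from turning free while they hang.
- slot_exit (a point): Point on the skirt at that slot's open end, 42 degrees clockwise of the locked end seen from above. To free the ears: inner lid home, outer lid resting on it or at most 2 mm higher, turn the outer lid 42 degrees (36 to 48, stop at 48) anticlockwise from above against the inner lid. Then it lifts straight off.
- pliers: Bystander: blue-handled pliers, 188 mm long, 58 mm wide, 13 mm thick, lying at the front edge. Origin at the centre of its underside.
- dibber: Bystander: wooden dibber with a steel point, 196 mm long, 33 mm thick. Origin at the centre of its underside.
- tape_roll: Bystander: roll of brown tape, 94 mm across, 48 mm high. Origin at the centre of its underside.
- label_bundle: Bystander: bundle of wooden plant labels, 156 mm long, 27 mm wide, 19 mm high. Origin at the centre of its underside.

How it is judged:
On the way, in this order (a step that is already met when the one before it is completed fails the run):
1. the slate leans against the paint tin, its lower edge on the bench, let go and at rest (angle between slate's own z axis and vertical between 0.09 and 0.7 rad and contact force between slate and paint_tin above 0.02 N and height (world z) of slate below 0.01 m and contact force between the fingers and slate below 0.05 N and linear speed of slate below 0.02 m/s), for 0.3 s.
2. both lids are carried clear of the bench together, the inner one hanging in the outer one (height (world z) of inner_lid above 0.05 m and z of outer_lid in the frame of inner_lid below 0.014 m and horizontal distance between outer_lid and inner_lid below 0.01 m), for 0.2 s.
3. the inner lid is fully home in the canister, ears in the notches, with the outer lid still over it (z of inner_lid in the frame of canister between 0.117 and 0.123 m and horizontal distance between inner_lid and canister below 0.006 m and angle between the z axis of inner_lid and the z axis of canister, either way round below 0.05 rad and z of outer_lid in the frame of inner_lid below 0.014 m), for 0.2 s.
At the end, for the whole second after the job is handed in: Slate at rest, leaning 5 to 40 degrees on the paint tin; inner lid home (3 mm in height, 6 mm off centre, 3 degrees); canister upright; gripper holding the outer lid still and level (11 degrees), 6 to 16 cm above where it sat, within 5 cm of the canister's axis, touching neither (all of step 1 and z of inner_lid in the frame of canister between 0.117 and 0.123 m and horizontal distance between inner_lid and canister below 0.006 m and angle between the z axis of inner_lid and the z axis of canister, either way round below 0.05 rad and z of outer_lid in the frame of canister between 0.185 and 0.285 m and horizontal distance between outer_lid and canister below 0.05 m and angle between outer_lid's own z axis and vertical below 0.2 rad and contact force between the fingers and outer_lid above 1 N and contact force between outer_lid and inner_lid below 0.05 N and contact force between outer_lid and canister below 0.05 N and linear speed of each of outer_lid, inner_lid below 0.02 m/s and angle between canister's own z axis and vertical below 0.05 rad and height (world z) of canister below 0.005 m); the arm keeps its last pose, push and grip.
It fails at once if the lids part (outer lid over 9 mm up off the inner lid) while the inner lid is not home in the canister, or the inner lid is dragged out of its seat with the outer lid parted from it (z of outer_lid in the frame of inner_lid above 0.014 m and (z of inner_lid in the frame of canister above 0.124 m or z of inner_lid in the frame of canister below 0.116 m or horizontal distance between inner_lid and canister above 0.008 m)).
It fails at once if the canister is shoved (over 30 mm) or tipped (over 10 degrees) (distance of canister from where it was at the start of the episode above 0.03 m or angle between canister's own z axis and vertical above 0.18 rad).
It fails at once if the paint tin or a bystander is moved by more than 30 mm (distance of any of pliers, dibber, paint_tin, tape_roll, label_bundle from where it was at the start of the episode above 0.03 m).
It also fails if it takes over 72 s, if anything falls off the work surface, if the arm or the gripper's body presses on something with over 40 N, if the wrist force passes 120 N, or if a joint passes its speed limit or range.

## Working session

There is one attempt and no reset: what is moved stays moved. The work goes in short steps, Python scripts to look and compute and a tool call to move; the robot and the scene stay as the last step left them, time stands still between calls to the robot, and variables do not carry over. Pictures are saved under pics/ and viewed, at most 10 in all, crops included, and the job is handed in when it is done.

Besides the shell and the picture viewer there is one more tool, called after "Request:" as name(argument=value, ...) on one line, values as JSON. arm_command: Moves the arm, as the interface text tells. Its arguments: {"type":"object","properties":{"deltas":{"type":"array","items":{"type":"array","items":{"type":"array","items":{"type":"number"}}}},"grip":{"type":"number"}},"required":["deltas"]}

```bash
mkdir -p pics; cat > h.py <<'E'
import numpy as np, cv2
from cell import env, eyes
def cap(n,f=None):
    c=eyes.capture(n)
    c['K']=np.array([[c['fx'],0,c['cx']],[0,c['fy'],c['cy']],[0,0,1.]])
    c['R']=cv2.Rodrigues(np.array(c['rvec'],float))[0]; c['t']=np.array(c['tvec'],float).ravel()
    if f: cv2.imwrite('pics/'+f,c['frame'][:,:,::-1])
    np.save('pics/'+n+'.npy',c,allow_pickle=True)
    return c
def load(n): return np.load('pics/'+n+'.npy',allow_pickle=True).item()
def proj(c,P): return cv2.projectPoints(np.array(P,float).reshape(-1,1,3),np.array(c['rvec'],float),c['t'],c['K'],None)[0][:,0]
def ray(c,u,v,z):
    d=c['R'].T@np.linalg.solve(c['K'],[u,v,1.]); o=-c['R'].T@c['t']
    return o+d*(z-o[2])/d[2]
def crop(c,x0,y0,x1,y1,s,f): cv2.imwrite('pics/'+f,cv2.resize(c['frame'][y0:y1,x0:x1,::-1],None,fx=s,fy=s,interpolation=cv2.INTER_CUBIC))
E
python3 - <<'E'
from h import *
for n in('scene','top'):
    c=cap(n,n+'0.png'); print(n,c['fx'],-c['R'].T@c['t'],c['R'][2])
s=env.state();print(s)
E
```

```text
scene 421.0181760942693 [-0.32150035 -0.32010359  1.37688768] [ 0.53093669  0.2114886  -0.82059661]
top 452.3437775881441 [0.27967617 0.00901883 1.78408659] [ 0.11738115 -0.01284247 -0.9930039 ]
{'time_s': 0.1, 'joints': array([1.03771431e+00, 3.78006266e-01, 7.98065714e-02, 1.27438275e+00,
       2.46410535e-05, 1.46052357e+00]), 'qvel': array([ 2.20401812e-04, -3.93710255e-05,  5.28922072e-03,  2.39607621e-04,
        6.84044306e-04,  5.10838442e-04]), 'tau': array([ 1.95023444e-03, -4.64693427e+01,  2.70582390e+01,  1.19833022e-02,
       -4.86374461e-05,  1.09626552e-05]), 'tool_pos': array([0.23562406, 0.52389386, 0.23046324]), 'tool_rot': array([ 2.09833391e-01,  9.77736749e-01, -8.43357489e-04, -2.94037256e-04]), 'force': array([-0.49046118,  0.3513971 ,  0.73133925]), 'wrist_torque': array([ 0.00472213,  0.01525041, -0.01969407]), 'gripper_force': 0.0, 'width': 0.08535332465940385}
```

View pics/scene0.png

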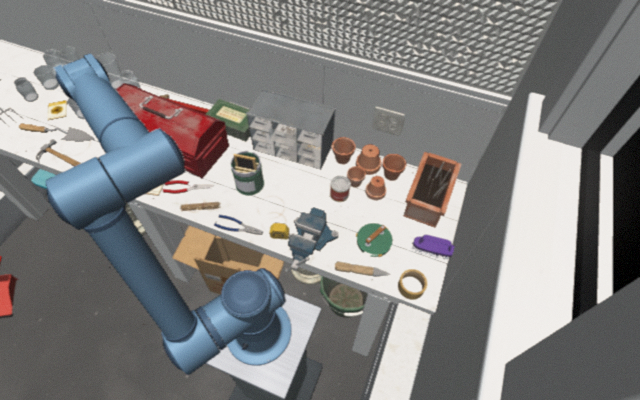

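View pics/top0.png

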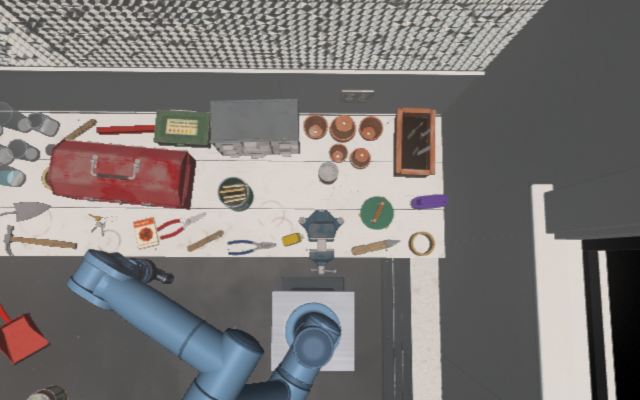

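The top view shows the canister with slate at (235,193), the paint tin at (328,173), the lids at (377,212), and a vise at (322,225) between them. The scene view shows them at (247,172), (340,188) and (375,238). I'll enlarge these.

```bash
python3 - <<'E'
from h import *
def g(c,u,v,w=40,h=30,s=10): return cv2.resize(c['frame'][v-h:v+h,u-w:u+w,::-1],(400,300),interpolation=cv2.INTER_CUBIC)
t=load('top');s=load('scene')
cv2.imwrite('pics/z1.png',np.vstack([np.hstack([g(t,235,193,),g(t,377,212,)]),np.hstack([g(s,247,172),g(s,375,238)])]))
for n,(a,b) in dict(can=((235,193),.142),lid=((377,212),.03),tin=((328,173),.076),tape=((421,243),.05),dib=((376,246),.02),pl=((250,246),.01)).items(): print(n,ray(t,*a,b))
E
```

```text
can [0.51049051 0.28713119 0.142     ]
lid [ 0.45472498 -0.24876429  0.03      ]
tin [ 0.59935561 -0.05548506  0.076     ]
tape [ 0.33427226 -0.41342119  0.05      ]
dib [ 0.32277478 -0.24481299  0.02      ]
pl [0.3208024 0.2458591 0.01     ]
```

View pics/z1.png

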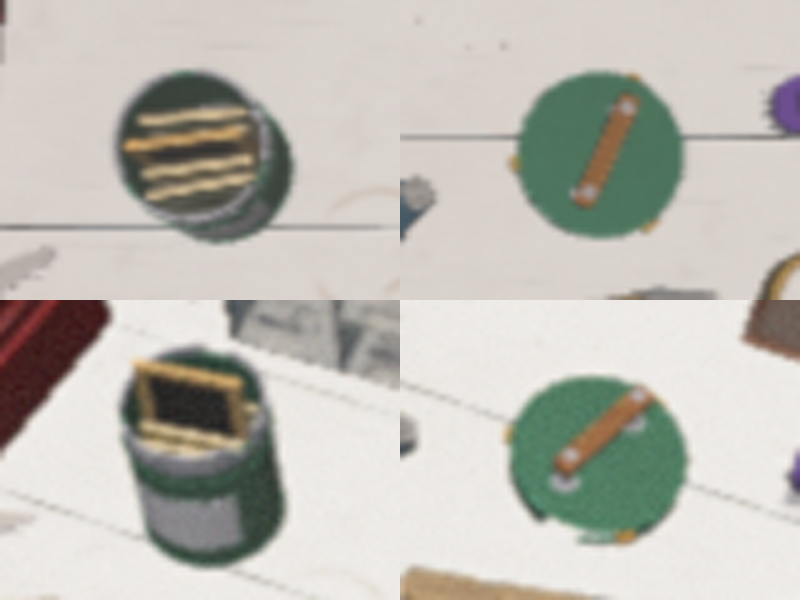

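Crops at 5x: slate top edge runs top-view (219.8,192.2)–(244.2,189.2), rim centre ≈(233.2,191.6); lid disc centre ≈(377.2,212.8), ears ≈(383.8,197.4), (360,214.4), (387,227.2), handle ends ≈(382.2,203), (373.6,220.8). Now for numbers and for the notches, I unwrap the rim.

```bash
python3 - <<'E'
from h import *
t=load('top');s=load('scene')
a=ray(t,219.8,192.2,.176);b=ray(t,244.2,189.2,.176);print('slate',a,b,np.linalg.norm(a-b),(a+b)/2,np.degrees(np.arctan2(*(a-b)[[1,0]])))
# scene slate top: crop (135,362-300),(243,380-300) /5 + (207,142)
a=ray(s,207+27.2,142+12.6,.176);b=ray(s,207+48.6,142+16.2,.176);print('slate sc',a,b,np.linalg.norm(a-b),(a+b)/2,np.degrees(np.arctan2(*(a-b)[[1,0]])))
rc=ray(t,233.2,191.6,.142);print('rim',rc)
print('lid top',ray(t,377.2,212.8,.03), 'sc',ray(s,335+(597-400)/5,208+(460-300)/5,.025))
for p in((383.8,197.4),(360,214.4),(387,227.2)):print('ear',ray(t,*p,.019))
print('h',ray(t,382.2,203,.066),ray(t,373.6,220.8,.066))
h1=ray(s,335+(648-400)/5,208+(390-300)/5,.066);h2=ray(s,335+(560-400)/5,208+(468-300)/5,.066);print('h sc',h1,h2,(h1+h2)/2)
# rim unwrap
rows=[]
th=np.radians(np.arange(0,360,1))
def unwrap(c,C,f):
    out=[]
    for z,r in f:
        P=np.c_[C[0]+r*np.cos(th),C[1]+r*np.sin(th),np.full(360,z)]
        uv=proj(c,P).astype(np.float32)
        out.append(cv2.remap(c['frame'][:,:,::-1].copy(),uv[:,:1].copy(),uv[:,1:].copy(),cv2.INTER_CUBIC)[:,0])
    return np.array(out)
f=[(.142,r) for r in np.arange(.044,.066,.001)]
g=[(z,.057) for z in np.arange(.150,.115,-.001)]
A=unwrap(t,rc,f);B=unwrap(s,rc,f);G=unwrap(s,rc,g)
sep=np.zeros((2,360,3),np.uint8)+np.uint8([0,0,255])
M=np.vstack([A,sep,B,sep,G]);M=cv2.resize(M,(720,M.shape[0]*5))
for k in range(0,360,30):cv2.putText(M,str(k),(k*2,10),0,.35,(0,0,255))
cv2.imwrite('pics/u.png',M);print(M.shape)
E
```

```text
slate [0.50827254 0.33573574 0.176     ] [0.51966739 0.24881227 0.176     ] 0.08766716505186838 [0.51396997 0.29227401 0.176     ] 97.46835219811793
slate sc [0.51020573 0.33244296 0.176     ] [0.52496367 0.25115461 0.176     ] 0.08261715266402975 [0.5175847  0.29179878 0.176     ] 100.28999779621165
rim [0.51562062 0.29383092 0.142     ]
lid top [ 0.45159228 -0.24951034  0.03      ] sc [ 0.45010126 -0.25078951  0.025     ]
ear [ 0.51382442 -0.27791097  0.019     ]
ear [ 0.44599299 -0.18344944  0.019     ]
ear [ 0.39626898 -0.28890462  0.019     ]
h [ 0.48590345 -0.26383902  0.066     ] [ 0.41733579 -0.23009503  0.066     ]
h sc [ 0.49555116 -0.26971997  0.066     ] [ 0.4106704  -0.23067857  0.066     ] [ 0.45311078 -0.25019927  0.066     ]
(425, 720, 3)
```

View pics/u.png

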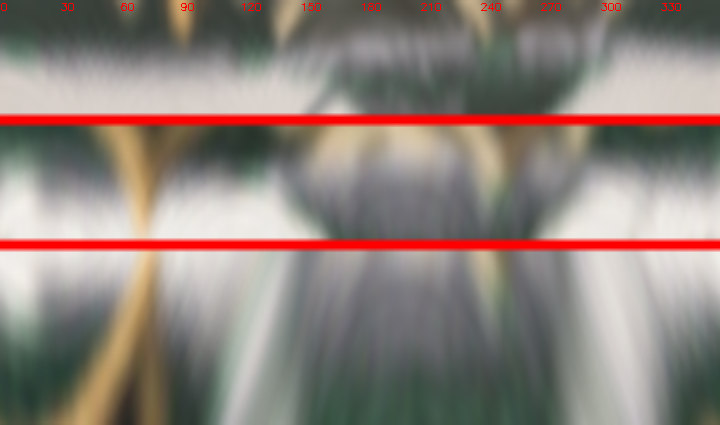

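The unwrapped rim shows gaps at about 8°, 128° and 248°, agreeing with the slate's normal (8–10°), so canister yaw ≈ 8.5°, centre ≈(0.516,0.293). Lids: centre ≈(0.4515,-0.250), ears at -25°, 95°, 215°, so yaw ≈ -25°. Now to the slate.

Request:
arm_command(deltas=[[[0.7,-0.58,0.1,-0.96],[0.7,-0.58,0.1,-0.96],[0.7,-0.58,0.1,-0.96],[0.7,-0.58,0.1,-0.96],[0.7,-0.58,0.1,-0.96],[0.7,-0.58,0.1,-0.96],[0.7,-0.58,0.1,-0.96],[0.7,-0.58,0.1,-0.96]]], grip=0.0)

```text
time_s: 0.9
tool_pos: [0.4607, 0.3375, 0.263]
tool_rot: [0.577, 0.816, -0.0, -0.0]
force: [0.8, 0.2, 0.1]
width: 0.0426
gripper_force: 0.0
```

```bash
python3 - <<'E'
from h import *
from scipy.spatial.transform import Rotation as R
t=load('top');s=load('scene')
st=env.state();m=R.from_quat(st['tool_rot']).as_matrix();print(st['tool_pos'],np.degrees(np.arctan2(m[1,1],m[0,1])),st['width'])
def g(c,u,v): return cv2.resize(c['frame'][v-30:v+30,u-40:u+40,::-1],(400,300),interpolation=cv2.INTER_CUBIC)
cv2.imwrite('pics/z2.png',np.vstack([np.hstack([g(t,328,180),g(t,322,225)]),np.hstack([g(s,340,188),g(s,315,235)])]))
E
```

```text
[0.46065167 0.3375467  0.26301944] 19.454832863107608 0.042631489506898906
```

View pics/z2.png

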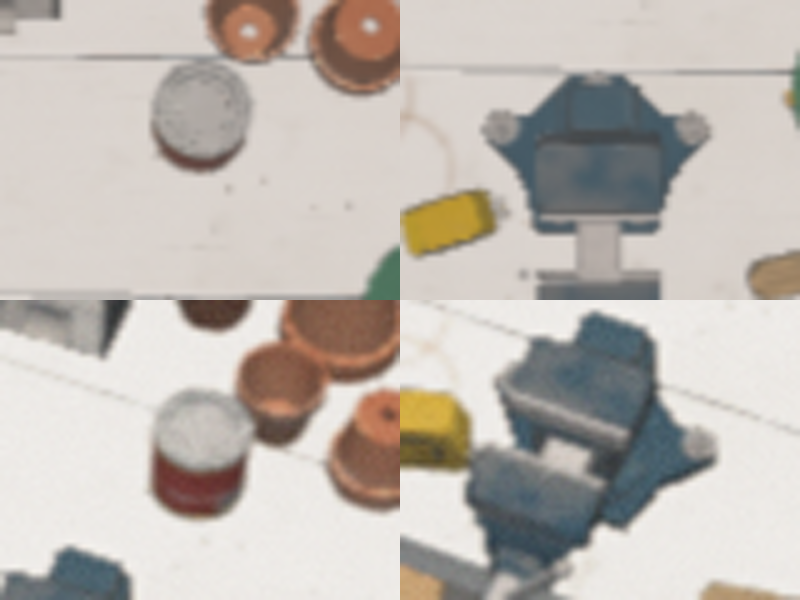

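Tin lid centre at top (328.4,171.6), scene (340.4,184); vise's far edge at top row 210, so x≈0.46, well short of the placing spot.

```bash
python3 - <<'E'
from h import *
t=load('top');s=load('scene')
print(ray(t,328.4,171.6,.076),ray(s,340.4,184,.076))
for z in(0,.05,.1,.15):print(ray(t,321.4,210,z))
E
```

```text
[ 0.6048169  -0.05701306  0.076     ] [ 0.60439414 -0.0593543   0.076     ]
[ 0.46446994 -0.03236218  0.        ]
[ 0.45929099 -0.03120246  0.05      ]
[ 0.45411205 -0.03004273  0.1       ]
[ 0.4489331  -0.02888301  0.15      ]
```

Request:
arm_command(deltas=[[[0.69,-0.57,0,-0.93],[0.69,-0.57,0,-0.9],[0,0,-0.6,0],[0,0,-0.8,0],[0,0,-0.8,0],[0,0,-0.5,0],[0,0,-0.3,0],[0,0,0,0]]])

```text
time_s: 1.7
tool_pos: [0.5137, 0.2925, 0.1413]
tool_rot: [0.651, 0.759, -0.002, -0.001]
force: [-0.4, 0.1, 0.1]
width: 0.0426
gripper_force: 0.0
```

Request:
arm_command(deltas=[[[0,0,0,0],[0,0,0,0],[0,0,0,0],[0,0,0,0],[0,0,0,0],[0,0,0,0]]], grip=-1)

```text
time_s: 2.3
tool_pos: [0.5164, 0.2938, 0.145]
tool_rot: [0.651, 0.759, 0.002, 0.001]
force: [0.8, -0.2, 6.6]
width: 0.007
gripper_force: 59.6
```

Request:
arm_command(deltas=[[[0,0,0.2,0],[0,0,0.4,0],[0,0,0.5,0],[0,0,0.6,0],[0,0,0.6,0],[0,0,0.6,0],[0,0,0.6,0],[0,0,0.6,0]]])

```text
time_s: 3.1
tool_pos: [0.5145, 0.293, 0.3083]
tool_rot: [0.651, 0.759, -0.0, -0.0]
force: [-0.8, 0.4, -0.6]
width: 0.0074
gripper_force: 58.9
```

```bash
python3 - <<'E'
from h import *
c=cap('scene');t=cap('top')
cv2.imwrite('pics/z3.png',np.hstack([cv2.resize(x['frame'][v-70:v+70,u-60:u+60,::-1],(400,466),interpolation=cv2.INTER_CUBIC) for x,u,v in((c,247,172),(t,235,193))]))
E
```

```text
(no output)
```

View pics/z3.png

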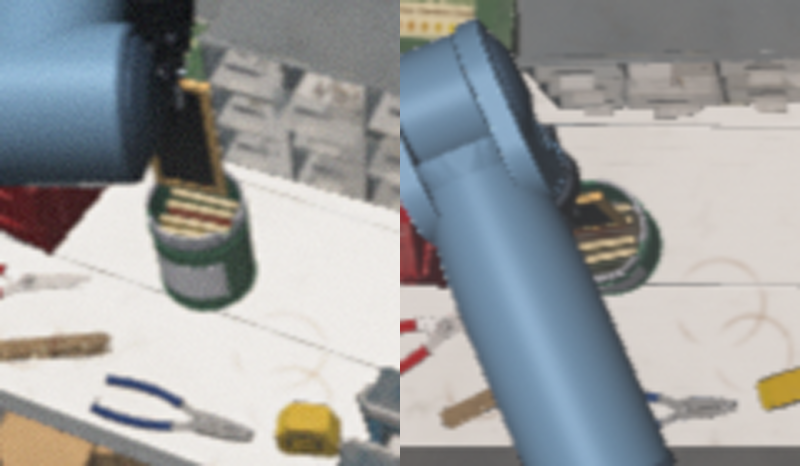

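The slate is drawn up, its foot just clear of the rim, and the canister has not moved. Carry it to in front of the tin (tin centre 0.6046,-0.058).

Request:
arm_command(deltas=[[[0.06,-0.4,0.1,0],[0.06,-0.8,0,-0.15],[0.06,-0.8,0,-0.15],[0.06,-0.8,0,-0.15],[0.06,-0.8,0,-0.15],[0.06,-0.8,0,-0.15],[0.06,-0.8,0,-0.15],[0.06,-0.8,0,-0.15]]])

```text
time_s: 4.0
tool_pos: [0.5331, 0.051, 0.3098]
tool_rot: [0.692, 0.721, -0.001, -0.001]
force: [0.1, -0.1, -1.0]
width: 0.0072
gripper_force: 58.9
```

Request:
arm_command(deltas=[[[0.06,-0.8,0,-0.15],[0.06,-0.8,0,-0.15],[0.06,-0.8,0,-0.1],[0.06,-0.37,0,0],[0,0,-0.8,0],[0,0,-0.9,0],[0,0,-0.9,0],[0,0,0,0]]])

```text
time_s: 4.8
tool_pos: [0.5385, -0.0565, 0.201]
tool_rot: [0.707, 0.707, -0.004, -0.006]
force: [-0.8, -0.2, -1.4]
width: 0.0068
gripper_force: 58.9
```

Request:
arm_command(deltas=[[[0.05,0,-0.4,0],[0,0,-0.4,0],[0,0,-0.3,0],[0,0,-0.15,0],[0,0,0,0],[0,0,0,0]]])

```text
time_s: 5.4
tool_pos: [0.5464, -0.0577, 0.1581]
tool_rot: [0.707, 0.707, 0.0, 0.0]
force: [0.3, 0.2, -0.8]
width: 0.0072
gripper_force: 58.9
```

```bash
python3 - <<'E'
from h import *
print(env.state()['tool_pos'],env.state()['force'])
c=cap('scene');t=cap('top')
cv2.imwrite('pics/z4.png',np.hstack([cv2.resize(x['frame'][v-50:v+50,u-50:u+50,::-1],(400,400),interpolation=cv2.INTER_CUBIC) for x,u,v in((c,330,180),(t,328,185))]))
E
```

```text
[ 0.54635949 -0.05768262  0.15812612] [ 0.26044466  0.170957   -0.76232446]
```

View pics/z4.png

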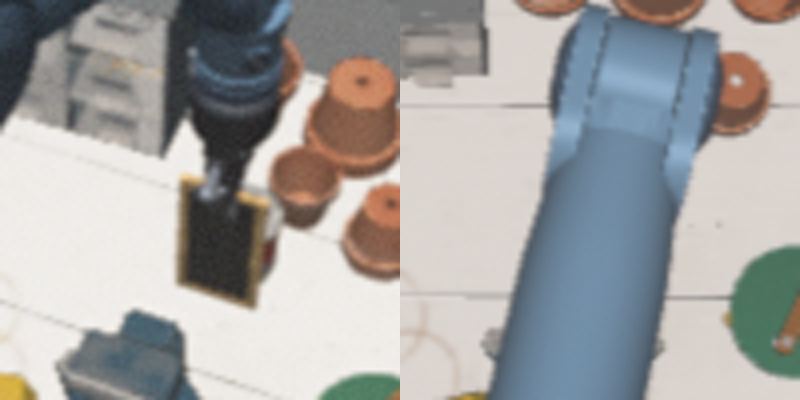

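Slate hangs vertical, squarely before the tin, lower corners at scene (325,201) and (344,206), just above the bench. Lower until contact.

Request:
arm_command(deltas=[[[-0.06,0,-0.1,0],[0,0,-0.1,0],[0,0,-0.08,0],[0,0,-0.06,0],[0,0,-0.05,0],[0,0,0,0]]])

```text
time_s: 6.1
tool_pos: [0.5433, -0.0576, 0.1413]
tool_rot: [0.707, 0.707, -0.0, -0.0]
force: [-0.3, 0.5, -1.0]
width: 0.0068
gripper_force: 59.0
```

Request:
arm_command(deltas=[[[0,0,-0.04,0],[0,0,-0.04,0],[0,0,0,0],[0,0,0,0]]])

```text
time_s: 6.5
tool_pos: [0.5444, -0.0578, 0.141]
tool_rot: [0.707, 0.707, 0.001, 0.001]
force: [-2.3, 0.4, 12.7]
width: 0.0072
gripper_force: 61.0
```

Request:
arm_command(deltas=[[[0,0,0.04,0],[0,0,0.04,0],[0,0,0,0],[0,0,0,0]]])

```text
time_s: 6.9
tool_pos: [0.5434, -0.0575, 0.1414]
tool_rot: [0.707, 0.707, -0.0, -0.0]
force: [0.8, 0.3, -0.8]
width: 0.0074
gripper_force: 59.0
```

Request:
arm_command(deltas=[[[0,0,0,0],[0,0,0,0],[0,0,0,0],[0,0,0,0],[0,0,0,0],[0,0,0,0]]], grip=0.0)

```text
time_s: 7.5
tool_pos: [0.5436, -0.0576, 0.1417]
tool_rot: [0.707, 0.707, 0.0, 0.0]
force: [-0.3, -0.3, -0.4]
width: 0.0429
gripper_force: 0.0
```

Request:
arm_command(deltas=[[[0.1,0,0,0],[0.1,0,0,0],[0.1,0,0,0],[0.1,0,0,0],[0.07,0,0,0],[0.07,0,0,0],[0.07,0,0,0],[0.06,0,0,0]]])

```text
time_s: 8.3
tool_pos: [0.5706, -0.0576, 0.1417]
tool_rot: [0.707, 0.707, 0.0, 0.0]
force: [-0.1, -0.6, -1.1]
width: 0.0424
gripper_force: 0.0
```

```bash
python3 - <<'E'
from h import *
print(env.state()['tool_pos'],env.state()['force'])
c=cap('scene');crop(c,290,130,370,230,5,'z5.png')
E
```

```text
[ 0.57056503 -0.05757386  0.14169053] [-0.11963689 -0.62483187 -1.10098965]
```

View pics/z5.png

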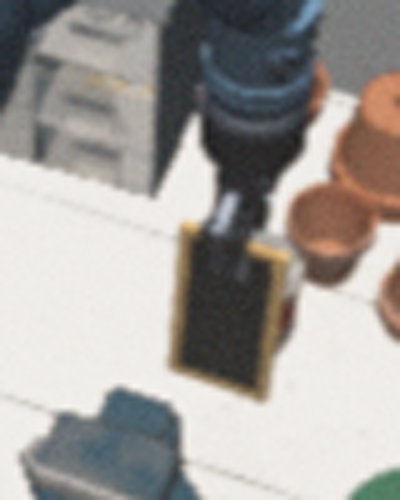

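```bash
python3 - <<'E'
from h import *
s=load('scene')
for p,z in(((326.6,174.4),.170),((347.6,180),.170),((324,203),0),((343,209.6),0)):print(ray(s,*p,z))
E
```

```text
[ 0.55893407 -0.01723667  0.17      ]
[ 0.56401392 -0.09593483  0.17      ]
[ 0.54685975 -0.01636594  0.        ]
[ 0.54624963 -0.09599563  0.        ]
```

Request:
arm_command(deltas=[[[0.06,0,0,0],[0.06,0,0,0],[0.06,0,0,0],[0.06,0,0,0],[0,0,0,0],[0,0,0,0],[0,0,0,0]]])

```text
time_s: 9.05
tool_pos: [0.5798, -0.0576, 0.1417]
tool_rot: [0.707, 0.707, -0.0, -0.0]
force: [-0.7, -0.5, 0.2]
width: 0.0428
gripper_force: 0.0
```

Request:
arm_command(deltas=[[[-0.12,0,0,0],[-0.12,0,0,0],[0,0,0,0],[0,0,0,0]]], grip=0.6)

```text
time_s: 9.45
tool_pos: [0.5701, -0.0576, 0.1418]
tool_rot: [0.707, 0.707, 0.0, 0.0]
force: [1.4, 0.2, 0.6]
width: 0.0684
gripper_force: 0.0
```

```bash
python3 - <<'E'
from h import *
print(env.state()['tool_pos'],env.state()['force'])
c=cap('scene');crop(c,290,130,370,230,5,'z6.png')
E
```

```text
[ 0.57009576 -0.05759271  0.14182427] [1.41249723 0.15723232 0.64761593]
```

View pics/z6.png

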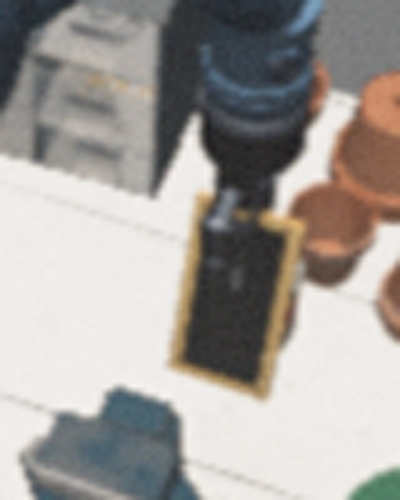

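The slate now leans back on the tin, feet unmoved (top corner at crop (205,197)), fingers clear of it on both sides. Lift off and go to the lids' handle.

Request:
arm_command(deltas=[[[0,0,0.1,0],[0,0,0.2,0],[0,0,0.4,0],[0,0,0.7,0],[0,0,0.8,0],[0,0,0.8,0],[0,0,0.5,0],[0,0,0,0]]])

```text
time_s: 10.3
tool_pos: [0.5724, -0.058, 0.2861]
tool_rot: [0.707, 0.707, 0.002, 0.003]
force: [0.5, 0.6, -1.1]
width: 0.0685
gripper_force: 0.0
```

Request:
arm_command(deltas=[[[-0.24,-0.4,0,0.9],[-0.24,-0.4,0,0.9],[-0.24,-0.4,0,0.9],[-0.24,-0.4,0,0.9],[-0.24,-0.4,0,0.9],[-0.24,-0.4,0,0.9],[-0.24,-0.4,0,0.9],[-0.24,-0.4,0,0.9]]], grip=0.0)

```text
time_s: 11.1
tool_pos: [0.4927, -0.186, 0.2808]
tool_rot: [0.395, 0.919, 0.0, -0.001]
force: [0.0, 0.1, -0.2]
width: 0.0426
gripper_force: 0.0
```

Request:
arm_command(deltas=[[[-0.26,-0.4,0,0.9],[-0.26,-0.4,0,0.9],[-0.26,-0.4,0,0.9],[-0.26,-0.4,0,0.9],[0,0,-0.5,0],[0,0,-0.8,0],[0,0,0,0]]])

```text
time_s: 11.8
tool_pos: [0.4488, -0.2476, 0.225]
tool_rot: [0.218, 0.976, 0.002, -0.004]
force: [-0.9, 0.4, 0.2]
width: 0.0428
gripper_force: 0.0
```

```bash
cat > q.py <<'E'
from h import *
from scipy.spatial.transform import Rotation as R
st=env.state();m=R.from_quat(st['tool_rot']).as_matrix();print(st['tool_pos'],'closing deg',np.degrees(np.arctan2(m[1,1],m[0,1])),st['width'],st['force'],np.degrees(st['joints'][5]))
E
python3 q.py
```

```text
[ 0.44882817 -0.24762944  0.22501698] closing deg 64.7864215495689 0.042824361319027976 [-0.93189816  0.40145536  0.22456518] -10.770744910850123
```

Request:
arm_command(deltas=[[[0.04,-0.03,-0.8,0],[0,0,-0.9,0],[0,0,-0.9,0],[0,0,-0.7,0],[0,0,-0.5,0],[0,0,-0.4,0],[0,0,-0.2,0],[0,0,0,0]]])

```text
time_s: 12.6
tool_pos: [0.4532, -0.2504, 0.0534]
tool_rot: [0.218, 0.976, 0.0, -0.001]
force: [0.1, -0.0, 0.0]
width: 0.0428
gripper_force: 0.0
```

```bash
python3 q.py
```

```text
[ 0.45324568 -0.25043754  0.05337475] closing deg 64.82754733963334 0.042789147583831864 [ 0.06510741 -0.01488085  0.04751892] -10.775170968155598
```

Request:
arm_command(deltas=[[[-0.03,0,-0.2,0],[0,0,-0.15,0],[0,0,0,0]]])

```text
time_s: 12.9
tool_pos: [0.4521, -0.2506, 0.0394]
tool_rot: [0.218, 0.976, 0.0, -0.0]
force: [0.6, 0.1, 0.2]
width: 0.0429
gripper_force: 0.0
```

Request:
arm_command(deltas=[[[0,0,0,0],[0,0,0,0],[0,0,0,0],[0,0,0,0],[0,0,0,0],[0,0,0,0]]], grip=-1)

```text
time_s: 13.5
tool_pos: [0.4529, -0.2509, 0.0403]
tool_rot: [0.218, 0.976, 0.0, 0.001]
force: [1.0, 2.0, 5.2]
width: 0.015
gripper_force: 59.4
```

Request:
arm_command(deltas=[[[0,0,0.05,0],[0,0,0.05,0],[0,0,0.05,0],[0,0,0.1,0],[0,0,0.15,0],[0,0,0.25,0],[0,0,0.4,0],[0,0,0.4,0]]])

```text
time_s: 14.3
tool_pos: [0.4521, -0.2507, 0.0987]
tool_rot: [0.218, 0.976, 0.0, -0.0]
force: [0.2, -0.2, -3.4]
width: 0.0152
gripper_force: 58.5
```

Request:
arm_command(deltas=[[[0,0,0.4,0],[0,0,0.4,0],[0,0,0.5,0],[0,0,0.6,0],[0,0,0.6,0],[0,0,0.6,0],[0,0,0.5,0],[0,0,0.3,0]]])

```text
time_s: 15.1
tool_pos: [0.4528, -0.2512, 0.2565]
tool_rot: [0.218, 0.976, -0.001, 0.001]
force: [-0.4, -1.2, -3.0]
width: 0.0151
gripper_force: 58.5
```

Request:
arm_command(deltas=[[[0,0,0,0],[0,0,0,0],[0,0,0,0]]])

```text
time_s: 15.4
tool_pos: [0.4518, -0.2504, 0.2528]
tool_rot: [0.218, 0.976, 0.0, -0.001]
force: [-0.4, 0.3, -3.8]
width: 0.015
gripper_force: 58.6
```

```bash
python3 q.py
```

```text
[ 0.45175595 -0.25038569  0.25282655] closing deg 64.81408983858518 0.01503717205518704 [-0.39418999  0.30573801 -3.7520952 ] -10.853906222045872
```

Both lids hang on the handle (force ≈3.4 N for 0.31 kg). Before setting them down, I check the canister fit with an overlay, along with the slate and the hanging lids.

```bash
python3 - <<'E'
from h import *
t=cap('top');s=cap('scene')
C=np.array([.516,.293]);th=np.radians(np.arange(0,360,3))
def g(c,u,v,w,h,s,ov):
    im=cv2.resize(c['frame'][v-h:v+h,u-w:u+w,::-1],None,fx=s,fy=s,interpolation=cv2.INTER_CUBIC)
    if ov:
        f=lambda P:(proj(c,P)-[u-w,v-h]+.5)*s
        for r in(.053,.057):
            for p in f(np.c_[C[0]+r*np.cos(th),C[1]+r*np.sin(th),0*th+.142]): cv2.circle(im,tuple(int(x) for x in p),0,(0,0,255),-1)
        for k in(8.5,128.5,248.5):
            for d in(-9,9):
                a=np.radians(k+d);p=f([[C[0]+r*np.cos(a),C[1]+r*np.sin(a),.142] for r in(.053,.062)])
                cv2.line(im,*[tuple(int(x) for x in q) for q in p],(255,0,255),1)
    return im
A=np.hstack([g(t,234,192,20,18,10,0),g(t,234,192,20,18,10,1)])[:,:800]
B=np.hstack([g(s,247,160,20,14,10,0),g(s,247,160,20,14,10,1)])[:,:800]
cv2.imwrite('pics/z7.png',np.vstack([A[:300+60],B[:240]]))
np.set_printoptions(precision=1)
E
```

```text
(no output)
```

View pics/z7.png

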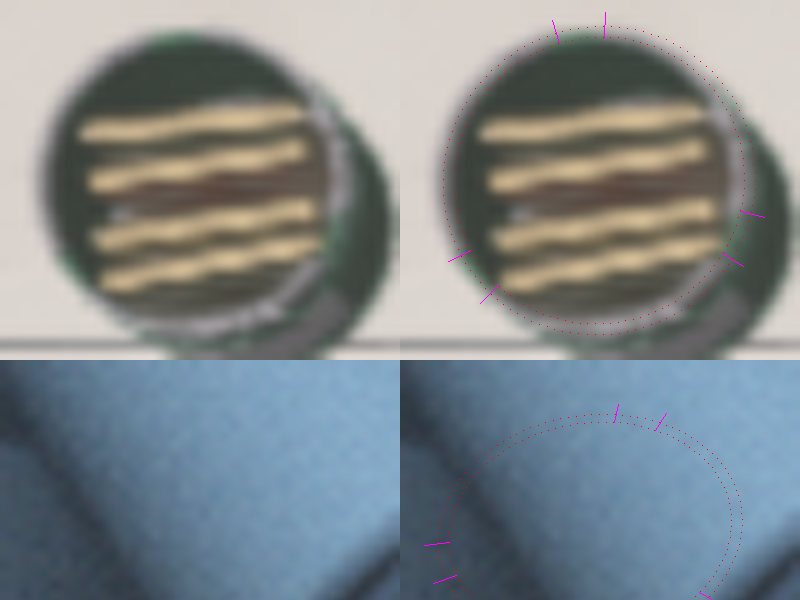

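The overlay at (0.516,0.293), yaw 8.5°, matches: green notch gaps lie inside the ticks at (580,38), (738,237) and (472,270); the rim sits perhaps 1 mm lower in x. Carry the lids over, turning +33.7°.

Request:
arm_command(deltas=[[[0,0.1,0.1,0],[0,0.2,0.1,0.1],[0.05,0.4,0.1,0.2],[0.05,0.5,0.1,0.2],[0.07,0.6,0,0.25],[0.07,0.6,0,0.25],[0.07,0.6,0,0.25],[0.07,0.6,0,0.25]]])

```text
time_s: 16.3
tool_pos: [0.4675, -0.1045, 0.2703]
tool_rot: [0.139, 0.99, 0.0, 0.0]
force: [-0.1, 0.2, -3.7]
width: 0.015
gripper_force: 58.6
```

Request:
arm_command(deltas=[[[0.07,0.6,0,0.25],[0.07,0.6,0,0.25],[0.07,0.6,0,0.25],[0.07,0.6,0,0.25],[0.07,0.6,0,0.25],[0.07,0.6,0,0.25],[0.07,0.6,0,0.25],[0.07,0.6,0,0.25]]])

```text
time_s: 17.1
tool_pos: [0.4894, 0.0875, 0.2703]
tool_rot: [0.035, 0.999, 0.0, 0.0]
force: [0.4, 0.9, -4.0]
width: 0.015
gripper_force: 58.6
```

Request:
arm_command(deltas=[[[0.07,0.6,0,0.25],[0.07,0.6,0,0.25],[0.07,0.6,0,0.25],[0.07,0.6,0,0.25],[0.07,0.5,0,0.25],[0.07,0.4,0,0.25],[0.07,0.2,0,0.2],[0.05,0.1,0,0.1]]])

```text
time_s: 17.9
tool_pos: [0.5115, 0.2301, 0.2698]
tool_rot: [-0.059, 0.998, -0.0, 0.0]
force: [-0.3, -0.4, -3.9]
width: 0.0148
gripper_force: 58.7
```

Request:
arm_command(deltas=[[[0,0,0,0],[0,0,0,0],[0,0,0,0],[0,0,0,0]]])

```text
time_s: 18.3
tool_pos: [0.5115, 0.2286, 0.2698]
tool_rot: [-0.057, 0.998, -0.0, -0.0]
force: [-0.0, 0.9, -2.9]
width: 0.0152
gripper_force: 58.7
```

```bash
python3 q.py
```

```text
[0.51154513 0.22857173 0.26981267] closing deg 96.55716934135226 0.015161189009815041 [-0.01581248  0.87513638 -2.85134416] 11.033099615769007
```

Request:
arm_command(deltas=[[[0.02,0.25,0,0.06],[0.02,0.4,0,0.08],[0.02,0.4,0,0.08],[0.02,0.35,0,0.06],[0.02,0.21,0,0.04],[0,0,0,0],[0,0,0,0],[0,0,0,0]]])

```text
time_s: 19.1
tool_pos: [0.5155, 0.2932, 0.2697]
tool_rot: [-0.074, 0.997, -0.0, -0.0]
force: [0.7, -0.2, -3.1]
width: 0.0151
gripper_force: 58.8
```

```bash
python3 q.py;  python3 - <<'E'
from h import *
s=cap('scene');t=cap('top')
E
```

```text
[0.51550365 0.29320283 0.26969419] closing deg 98.5127458564502 0.015093222215038333 [ 0.72919256 -0.22468639 -3.14608631] 14.99696540129973
```

Request:
arm_command(deltas=[[[0,0,-0.2,0],[0,0,-0.4,0],[0,0,-0.4,0],[0,0,-0.4,0],[0,0,-0.3,0],[0,0,-0.15,0],[0,0,0,0],[0,0,0,0]]])

```text
time_s: 20.0
tool_pos: [0.5158, 0.2936, 0.1962]
tool_rot: [-0.074, 0.997, 0.0, 0.0]
force: [0.5, -0.1, -2.8]
width: 0.015
gripper_force: 58.8
```

Request:
arm_command(deltas=[[[0,0,-0.07,0],[0,0,-0.07,0],[0,0,-0.07,0],[0,0,-0.07,0],[0,0,-0.07,0],[0,0,-0.07,0],[0,0,0,0],[0,0,0,0]]])

```text
time_s: 20.8
tool_pos: [0.5155, 0.2935, 0.1788]
tool_rot: [-0.074, 0.997, -0.0, -0.0]
force: [-0.6, 0.6, -3.4]
width: 0.0148
gripper_force: 58.8
```

```bash
python3 q.py
```

```text
[0.51545287 0.29354784 0.17880315] closing deg 98.53507605230445 0.014847118040341214 [-0.59676131  0.64616507 -3.44895749] 14.99807171964243
```

Foot is inside the mouth without contact. Continue down slowly.

Request:
arm_command(deltas=[[[0,0,-0.07,0],[0,0,-0.07,0],[0,0,-0.07,0],[0,0,0,0],[0,0,0,0]]])

```text
time_s: 21.3
tool_pos: [0.5158, 0.294, 0.1704]
tool_rot: [-0.074, 0.997, 0.0, 0.0]
force: [1.0, 1.6, -5.1]
width: 0.0149
gripper_force: 58.5
```

Request:
arm_command(deltas=[[[0,0,-0.05,0],[0,0,-0.05,0],[0,0,0,0],[0,0,0,0]]])

```text
time_s: 21.7
tool_pos: [0.5158, 0.2939, 0.1666]
tool_rot: [-0.074, 0.997, 0.0, 0.0]
force: [1.3, 2.2, -4.1]
width: 0.0151
gripper_force: 58.7
```

Request:
arm_command(deltas=[[[0,0,-0.05,0],[0,0,0,0],[0,0,0,0]]])

```text
time_s: 22.0
tool_pos: [0.5158, 0.2939, 0.1648]
tool_rot: [-0.074, 0.997, 0.0, 0.0]
force: [1.4, 2.5, -2.0]
width: 0.0149
gripper_force: 59.0
```

Request:
arm_command(deltas=[[[0.02,0.03,0,0],[0,0,-0.04,0],[0,0,-0.04,0],[0,0,0,0],[0,0,0,0]]])

```text
time_s: 22.5
tool_pos: [0.516, 0.2944, 0.161]
tool_rot: [-0.074, 0.997, -0.0, -0.0]
force: [0.5, 0.5, -2.2]
width: 0.0152
gripper_force: 59.0
```

Request:
arm_command(deltas=[[[0,0,-0.04,0],[0,0,0,0],[0,0,0,0]]])

```text
time_s: 22.8
tool_pos: [0.5163, 0.2947, 0.1603]
tool_rot: [-0.074, 0.997, -0.0, 0.0]
force: [-3.3, -1.4, 4.0]
width: 0.015
gripper_force: 59.6
```

Request:
arm_command(deltas=[[[0,0,-0.03,0],[0,0,0,0],[0,0,0,0]]])

```text
time_s: 23.1
tool_pos: [0.5164, 0.2947, 0.1602]
tool_rot: [-0.074, 0.997, 0.0, 0.001]
force: [-5.1, -2.5, 10.0]
width: 0.0155
gripper_force: 60.7
```

Contact exactly at the predicted seated height (0.1603): the inner lid is home with the outer resting on it. Ease the push and turn anticlockwise 42°.

Request:
arm_command(deltas=[[[0,0,0.03,0],[0,0,0,0.3],[0,0,0,0.4],[0,0,0,0.4],[0,0,0,0.4],[0,0,0,0],[0,0,0,0]]])

```text
time_s: 23.8
tool_pos: [0.5172, 0.2952, 0.1603]
tool_rot: [-0.152, 0.988, 0.0, 0.001]
force: [1.3, 0.7, 3.0]
width: 0.0151
gripper_force: 59.8
```

```bash
python3 q.py;  python3 -c "
from cell import env;print(env.state()['wrist_torque'])"
```

```text
[0.51722278 0.29516727 0.1602928 ] closing deg 107.4999574553817 0.015087872330333683 [1.25471919 0.72560254 3.01717451] 6.108048246744452
[ 0.06112395 -0.08769474  0.15797749]
```

Request:
arm_command(deltas=[[[0,0,0,0.5],[0,0,0,0.5],[0,0,0,0.5],[0,0,0,0.5],[0,0,0,0.5],[0,0,0,0.5],[0,0,0,0],[0,0,0,0]]])

```text
time_s: 24.6
tool_pos: [0.5169, 0.2951, 0.1603]
tool_rot: [-0.305, 0.952, 0.0, 0.001]
force: [0.9, 1.0, 5.3]
width: 0.0152
gripper_force: 60.0
```

Request:
arm_command(deltas=[[[0,0,0,0.5],[0,0,0,0.5],[0,0,0,0.5],[0,0,0,0.5],[0,0,0,0.5],[0,0,0,0],[0,0,0,0]]])

```text
time_s: 25.3
tool_pos: [0.5168, 0.295, 0.1603]
tool_rot: [-0.426, 0.905, 0.0, 0.001]
force: [-1.0, -0.3, 5.5]
width: 0.015
gripper_force: 60.1
```

```bash
python3 q.py;  python3 -c "
from cell import env;print(env.state()['wrist_torque'])"
```

```text
[0.51683265 0.29501285 0.16026198] closing deg 140.4704677353789 0.015032300335345783 [-0.97139162 -0.25498466  5.45693708] -26.860247242092317
[ 0.01234676 -0.02085239  0.14350927]
```

Turned 42.0°. With the low torque I must be sure the canister did not turn along: compare the white panel's position in the scene images numerically.

```bash
python3 - <<'E'
from h import *
a=load('scene');b=cap('scene')
C=[.516,.293]
th=np.radians(np.arange(130,300,4))
for z in(.045,.06,.075):
    P=np.c_[C[0]+.057*np.cos(th),C[1]+.057*np.sin(th),0*th+z]
    uv=proj(a,P).astype(np.float32)
    for c in(a,b):
        f=cv2.remap(c['frame'],uv[:,:1].copy(),uv[:,1:].copy(),cv2.INTER_LINEAR)[:,0].astype(int)
        print(z,*f[:,0])
E
```

```text
0.045 174 166 158 148 133 125 123 124 129 129 127 132 133 135 133 133 132 133 133 128 129 128 128 128 123 105 78 57 56 54 56 56 56 52 55 56 60 84 116 153 182 196 202
0.045 176 170 158 146 129 126 124 125 128 132 130 132 132 134 136 134 133 136 133 130 130 131 127 128 124 106 81 59 55 54 53 53 52 54 55 56 62 87 120 156 181 194 201
0.06 162 158 162 152 142 134 130 130 132 136 137 134 135 137 136 133 137 136 135 135 129 132 127 129 125 113 74 57 56 55 56 59 53 53 52 57 70 96 131 158 177 193 201
0.06 162 159 162 152 146 138 129 130 131 133 134 134 135 137 134 135 135 133 134 134 132 129 130 131 128 109 77 61 56 56 54 51 51 51 48 57 70 96 134 161 176 192 202
0.075 154 154 149 144 133 130 128 129 132 129 134 136 136 136 135 136 136 137 138 136 133 132 132 129 124 107 78 59 55 56 54 55 55 51 50 53 74 102 133 160 181 196 202
0.075 153 155 150 145 132 127 125 130 134 133 135 136 135 135 136 136 137 135 136 135 132 129 127 128 124 106 78 57 54 53 56 55 52 51 52 55 79 104 132 159 181 198 203
```

The panel edge is unchanged, so the canister stayed put. Lift a few mm and weigh.

Request:
arm_command(deltas=[[[0,0,0.03,0],[0,0,0.03,0],[0,0,0.04,0],[0,0,0.04,0],[0,0,0,0],[0,0,0,0]]])

```text
time_s: 25.95
tool_pos: [0.5163, 0.2948, 0.1652]
tool_rot: [-0.427, 0.904, 0.0, -0.0]
force: [-0.2, -0.0, -1.8]
width: 0.0148
gripper_force: 59.1
```

Request:
arm_command(deltas=[[[0,0,0.03,0],[0,0,0.03,0],[0,0,0,0],[0,0,0,0]]])

```text
time_s: 26.35
tool_pos: [0.5164, 0.2948, 0.1678]
tool_rot: [-0.427, 0.904, 0.0, 0.0]
force: [0.7, -0.4, -1.5]
width: 0.0147
gripper_force: 59.1
```

Request:
arm_command(deltas=[[[0,0,0,0],[0,0,0,0]]])

```text
time_s: 26.55
tool_pos: [0.5163, 0.2948, 0.1677]
tool_rot: [-0.427, 0.904, 0.0, -0.0]
force: [1.0, 0.2, -1.7]
width: 0.0151
gripper_force: 59.1
```

Only the outer lid's 1.7 N hangs, already 7.5 mm up: it is free. Lift to 10 cm.

Request:
arm_command(deltas=[[[0,0,0.08,0],[0,0,0.1,0],[0,0,0.1,0],[0,0,0.1,0],[0,0,0.15,0],[0,0,0.2,0],[0,0,0.25,0],[0,0,0.3,0]]])

```text
time_s: 27.35
tool_pos: [0.5163, 0.2948, 0.2198]
tool_rot: [-0.427, 0.904, 0.0, -0.0]
force: [0.2, 0.3, -1.5]
width: 0.0152
gripper_force: 59.0
```

Request:
arm_command(deltas=[[[0,0,0.3,0],[0,0,0.3,0],[0,0,0.2,0],[0,0,0.15,0],[0,0,0.08,0],[0,0,0,0],[0,0,0,0],[0,0,0,0]]])

```text
time_s: 28.15
tool_pos: [0.516, 0.2947, 0.2595]
tool_rot: [-0.427, 0.904, 0.0, -0.001]
force: [-0.8, -0.8, -3.0]
width: 0.015
gripper_force: 59.0
```

```bash
python3 q.py; python3 - <<'E'
from h import *
s=cap('scene','last.png')
# slate unchanged since release? compare the frame's bright/dark edges with leaning picture
a=cv2.imread('pics/z6.png');b=cv2.resize(s['frame'][130:230,290:370,::-1],None,fx=5,fy=5,interpolation=cv2.INTER_CUBIC)
d=np.abs(a.astype(int)-b).mean(2); print('slate lower',d[260:400,165:285].mean(),'upper side',d[220:260,180:310].mean())
C=[.516,.294]
for z in(.146,.16,.25):print(z,[s['frame'][int(v),int(u)].tolist() for u,v in proj(s,[[C[0]+.03*np.cos(k),C[1]+.03*np.sin(k),z] for k in(3,3.8,4.6)])])
E
```

```text
[0.51600512 0.29466571 0.25946869] closing deg 140.53427541258029 0.015000193993898575 [-0.7878732  -0.77666031 -2.98128423] -26.923304120559106
slate lower 3.4477777777777776 upper side 9.112179487179487
0.146 [[187, 185, 189], [192, 190, 193], [193, 191, 192]]
0.16 [[192, 188, 192], [188, 187, 191], [191, 188, 192]]
0.25 [[70, 121, 93], [89, 129, 108], [69, 109, 81]]
```

Request:
arm_command(deltas=[[[0,0,0,0],[0,0,0,0],[0,0,0,0],[0,0,0,0],[0,0,0,0]]])

```text
time_s: 28.7
tool_pos: [0.5163, 0.2948, 0.2601]
tool_rot: [-0.427, 0.904, 0.0, -0.0]
force: [0.5, -1.0, -2.8]
width: 0.0149
gripper_force: 59.0
```

```bash
python3 q.py; python3 - <<'E'
from h import *
for i in range(4):
    s=cap('scene');print(env.state()['force'][2])
# grey inner-lid flange: bounding ellipse vs prediction at home height
f=s['frame'].astype(int);m=((f.max(2)-f.min(2)<14)&(f.mean(2)>165)&(f.mean(2)<208))
P=proj(s,[[.516+.057*np.cos(k),.294+.057*np.sin(k),.146] for k in np.radians(range(0,360,5))])
print(P.min(0),P.max(0))
for v in range(int(P[:,1].min())-2,int(P[:,1].max())+5,3):
    print(v,f[v,218:282:3].mean(1).astype(int))
E
```

```text
[0.51634881 0.29480814 0.26013077] closing deg 140.53510238272875 0.014869604592829785 [ 0.52723414 -1.02038381 -2.7627598 ] -26.925970073468452
-1.7445151487842812
-1.5945647327883148
-2.1007909488946503
-1.3765193929989143
[229.93223432 150.16676804] [260.37320418 173.65799934]
148 [ 77  82  59  41  34  70  95  97  96  93 115  96  97 109 139 165 140 156
 167  90 102 163]
151 [ 63  61  53  39  42  95  94  96  98 133 105  99 106 181 181 177 179 174
 172  94 141 141]
154 [ 53  52  52  40  67  95  91  95  97  97  99 120 180 172 234 232 219 173
 164 103 171 141]
157 [119 154 154 162 143 113  68  72  66  68  56 142 189 185 205 215 229 233
 232 222 202 170]
160 [221 234 234 233 215 161 110  83  85 103 159 192 186 191 211 232 230 224
 206 225 231 231]
163 [234 233 232 229 202 186 191 185 191 189 192 191 191 194 148 232 231 231
 232 231 226 223]
166 [233 232 233 172 152 187 187 189 189 190 191 191 191 182 115 229 232 232
 232 230 234 235]
169 [234 233 231 232 216 157 187 185 192 193 195 192 184 118  81 232 232 231
 233 233 233 233]
172 [232 233 232 232 231 106 124 173 184 188 175 117 122 120  57 232 233 235
 233 232 231 233]
175 [232 233 231 232 232 134  88 102 111 107 103  96  68  61  53 205 232 233
 232 232 234 232]
```

The steel inner lid sits on the canister with its front edge at row ≈173 (predicted 173.7 for home). The force averages 1.7 N, which is the outer lid alone. The lower part of the slate is unchanged since release. Handing in.

```bash
python3 -c "
from cell import env;print(env.close_job())"
```

```text
the job is handed in; nothing more can be done
None
```

I handed the job in at about 29 s. The slate leans on the tin, the inner lid is home in the canister, and the gripper holds the outer lid level about 10 cm above where it sat; no verdict came back.

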